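Turn the spindle end for end in its V-blocks

TASK

Turn the spindle end for end: lift it out of the two V-blocks, swing it round, and lay it back in both blocks so that its brass hexagon end is at the dial gauge end of the plate and it sticks out about equally at both ends. Do not strike the dial gauge or the swing clamp, set the spindle down rather than dropping it, and leave the jar and the tape roll where they stand.

Things in the scene. Friction and masses are not known exactly. Their poses are not given: they have to be found in the camera images.
- check_plate: Grey plate, 180 x 260 x 12 mm, fixed on the bench, yaw -0.45 to -1.15 rad. Origin: centre of its underside; z up, +y to the dial gauge end, +x away and to the right. Two dark steel V-blocks at y = 60 and -60 mm, x = 0: 20 mm long (y), 60 mm wide (foot 84), tops 71 mm above the bench, 90 degree vees along y, 44 mm wide at the top. Nothing stands on the plate between the blocks.
- seat (a point): Point on the plate's frame, same axes as the plate: 62 mm above the bench, midway between the two V-blocks; the middle of the spindle's axis is here when the spindle lies centred in the vees.
- spindle: Loose steel spindle, 240 mm, about 0.32 kg, in the vees, brass end at plate -y at the start. Origin: mid-length, on its axis; own +y towards the brass end. Shaft 18 mm diameter from y = -75 to 95 mm, brass hexagon 26 mm across flats (30 over corners) from 95 to 120, thin 12 mm journal from -120 to -75. Centre of mass within 10 mm of the origin. Any flat may be up.
- brass_end (a point): Middle of the end face of the spindle's brass hexagon, on the axis, 120 mm from mid-length.
- thin_end (a point): Middle of the end face of the spindle's thin steel end, on the axis, 120 mm from mid-length.
- dial_gauge: Fixed on the plate (plate's origin and axes). Steel column 12 mm thick with 18 mm black cap at x = 74, y = 80 mm, top 105 mm above the bench; dial 40 mm across, white face up, centred at x = 46, y = 80 mm, 55 to 70 mm above the bench; its 5 mm plunger points at the spindle, tip at x = 22 mm, height 62 mm.
- swing_clamp: Parked clamp, fixed on the plate (plate's origin and axes); no moving part. Steel post 13 mm thick with 20 mm black knob at x = -62, y = -80 mm, top 103 mm above the bench; blue arm 18 mm wide from y = -69 to -119 mm at height 77 to 87 mm. A spindle turned level about the seat sweeps a 120 mm radius, over gauge and clamp.
- jar: White screw-cap jar, 36 mm wide, 69 mm tall, loose, standing beside the plate on its +x side. Origin: centre of its underside. Bystander.
- tape: Tan roll of tape, 58 mm wide, 18 mm high, loose, lying beyond the plate's -y end. Origin: centre of its underside. Bystander.

How it is judged:
By the outcome, as a careful person would: the job done as asked, in the order asked, and still so for the second after the job is handed in, with the robot touching nothing.
It also fails if it takes over 42 s, if anything falls off the work surface, if the arm or the gripper's body presses on something with over 40 N, if the wrist force passes 120 N, or if a joint passes its speed limit or range.

ROBOT

A 6-joint arm with a two-finger parallel gripper is mounted at the origin on a cart in front of the work surface, level with it; the furniture and walls round the work are solid. World frame = base frame: x ahead of the robot, y to its left, z up, the work surface at z = 0. Lengths are in m, angles in degrees, forces in N, time in s.
With the tool pointing down it reaches from about 0.25 to 0.725 m from the base axis. Payload 9.7 kg.
Tool frame: the origin (TCP) lies where the fingers leave the gripper's body, on its centre line; the fingertips stand 73 mm ahead of it and the grasp point (between the pads) lies 54 mm ahead of it; y points along the fingers, x is the direction in which the jaws open and shut, and the axes are right-handed (so a half turn about y gives the same grasp; the last joint's range is limited). The gripper opens to 85 mm and grips with 20 to 120 N. Pads are 22 mm wide; open, the fingers measure 114 mm over their backs; the gripper's body (76 mm by 85 mm) begins 54 mm behind the grasp point. The pads swing forward as they close: fully open they stand 13 mm farther back than shut.
Start: joints at [-76.031, 4.979, 10.078, 95.1, 0, 90], TCP at [0.133, -0.534, 0.304] pointing down, gripper open.
Joint ranges: [-179.16, 179.16], [-48.56, 103.87], [-65.8, 70.77], [-126.05, 130.52], [-82.76, 87.17], [-180, 180]. Speed limits (degrees/s): [127.2, 127.2, 147.25, 180, 180, 180].

INTERFACE

Orientations are given as [roll, pitch, yaw] about the fixed x, y, z axes, in that order (R = Rz(yaw) Ry(pitch) Rx(roll)).
In Python, from workcell import sensors, imaging, bot, models gives the robot as it stands.
- The arm moves only by the tool arm_command, never from a script. Its argument "rows" is one flat list of numbers, 7 for each row, row after row: the shift along the tool's x, y, z in cm, then the turn, a rotation vector about the tool's x, y, z in degrees, then the gripper's target within -1 to 1 (fully open at 1, half-way at 0, shut at -1). A call has 1 to 12 rows; each row is the pose to reach, as a shift and turn from the pose commanded when the call began, along the tool's axes at that moment; what a row does not reach only later rows make up. A row lasts 1/12 s, in which the tool goes at most 41.7 mm and 7.16 degrees, less where a joint would pass 70% of its speed; a pose out of reach is approached as far as the arm can. A call with a gripper value outside its range is refused whole. The fingers move at their own pace and stop on an object; "force" is the grip in N (left out, the last holds). Time passes only in rows, so rows that repeat a pose let the fingers close. It gives the time, the measured TCP pose, the force and the opening at its end, in the units of the state.
- sensors.get_obs(): the state, without advancing time (a new reading comes with each control period).
- imaging.camera(name): name is "scene" or "top" or "wrist"; returns a dict with "pixels" (480x640x3 uint8, blue, green, red), "z_map" (480x640 float32, m along the optical axis (not along the pixel's ray), 0 where there is no reading), "camera_matrix" (3x3 intrinsics, pixels), "D" ([k1, k2, p1, p2, k3] as OpenCV has them; the pictures are not rectified), "world_from_camera" (4x4, takes a point from camera to world coordinates). Camera axes: x right, y up, looking along -z (the intrinsics and any distortion apply to the point x, -y, -z); pixel columns grow to the right and rows downward; lengths in m; the calibration is good to about 2 mm. A picture is of the moment at which its call begins.
- bot.job_done(): hands the job in, once; it reports no verdict.
Trained networks look in the newest picture that a camera, given by its name, has taken for a name from the list of things; names that differ only in an ending like _2 or _b are one class to them, and where a whole thing is asked for, a point or a joint stands for the part that bears it (a point fixed in the world has none). Each returns a list of dicts, best first, with "conf" (0 to 1); they miss things now and then, are a little off and sometimes report something else, mostly with a low value. They report only what shows in the picture. A call takes as long as a camera call.
- models.search_frame(thing, camera): "extent" ([centre column, centre row, width, height] in pixels, round what is visible of it).
- models.spot_point(thing, camera): "location" ([column, row] in pixels: a listed point, or the origin of a listed thing).
The state is a dict: "time": time; "q": joint angles; "qd": joint speeds; "joint_efforts": joint torques, N m; "ee_pos": TCP position; "tcp_rot": TCP orientation; "wrist_force": force on the tool from outside, world axes, zero at the start; "torque": the same for the moment, N m; "opening": finger opening in m.
Only numpy, scipy, OpenCV 4.12 (cv2) and the standard library are available. Lean on these libraries where they do the work, as an engineer would, in place of code of your own. Each camera call takes 0.05 s, during which the arm holds its last target.

## Working session

There is one attempt and no reset: what is moved stays moved. The work goes in short steps, Python scripts to look and compute and a tool call to move; the robot and the scene stay as the last step left them, time stands still between calls to the robot, and variables do not carry over. Pictures are saved under pics/ and viewed, and the job is handed in when it is done.

Besides the shell and the picture viewer there is one more tool, called after "Request:" as name(argument=value, ...) on one line, values as JSON. arm_command: Moves the arm, as the interface text tells. Its arguments: {"type":"object","properties":{"rows":{"type":"array","items":{"type":"number"}},"force":{"type":"number"}},"required":["rows"]}

```bash
ls; mkdir -p pics
cat > h.py <<'E'
import numpy as np, cv2
from workcell import sensors, imaging, bot, models
def cam(name,fn=None):
    c=imaging.camera(name)
    if fn: cv2.imwrite('pics/'+fn,c['pixels'])
    return c
def world(c,uv,z=None,depth=None):
    """pixel -> world; on plane z or with depth"""
    K=c['camera_matrix'];T=np.array(c['world_from_camera'])
    p=cv2.undistortPoints(np.array([[uv]],float),np.array(K),np.array(c['D'])).ravel()
    d=np.array([p[0],-p[1],-1.0])
    if z is None:
        if depth is None: depth=c['z_map'][int(round(uv[1])),int(round(uv[0]))]
        return T[:3,:3]@(d*depth)+T[:3,3]
    r=T[:3,:3]@d; o=T[:3,3]
    return o+r*(z-o[2])/r[2]
E
python3 - <<'E'
from h import *
np.set_printoptions(precision=4,suppress=True)
o=sensors.get_obs();print(o)
c=cam('top','top0.png');
print(c['world_from_camera'],c['camera_matrix'],c['D'])
for t in ['check_plate','spindle','dial_gauge','swing_clamp','jar','tape','seat','brass_end','thin_end']:
    r=models.spot_point(t,'top')
    for k in r[:2]:
        print(t,k['conf'],k['location'],world(c,k['location']),world(c,k['location'],z=0.062))
cam('scene','scene0.png')
E
```

```text
pics
{'time': 0.0, 'q': array([-76.033 ,   5.0104,  10.0307,  95.0997,   0.0008,  90.0018]), 'qd': array([ 0.003 ,  0.059 , -0.0049, -0.0244, -0.021 , -0.0019]), 'joint_efforts': array([  0.0005, -52.0387,  46.4803,   0.0163,   0.    ,   0.    ]), 'ee_pos': array([ 0.1327, -0.5336,  0.3032]), 'tcp_rot': array([-89.9992,   0.0793, -76.0348]), 'wrist_force': array([-0.3748, -0.1021,  0.1984]), 'torque': array([ 0.0591, -0.0261, -0.0086]), 'opening': 0.08533064488038036}
[[ 0.0009  0.9937 -0.1116  0.4359]
 [-0.9994  0.0049  0.0353  0.0968]
 [ 0.0356  0.1115  0.9931  0.9043]
 [ 0.      0.      0.      1.    ]] [[470.5698   0.     323.0156]
 [  0.     470.5698 239.915 ]
 [  0.       0.       1.    ]] [-0.012  0.     0.     0.     0.   ]
check_plate 0.88 [297.2, 240.8] [0.5279 0.1131 0.0702] [0.5288 0.1133 0.062 ]
check_plate 0.25 [292.0, 232.5] [0.5428 0.1225 0.0693] [0.5438 0.1227 0.062 ]
spindle 0.56 [298.0, 235.0] [0.5381 0.1117 0.0719] [0.5393 0.1119 0.062 ]
spindle 0.29 [262.5, 173.5] [0.6672 0.1831 0.0025] [0.6519 0.1774 0.062 ]
swing_clamp 0.16 [330.1, 326.2] [0.3731 0.0512 0.0028] [0.3772 0.0542 0.062 ]
jar 0.81 [347.3, 186.9] [0.629  0.0222 0.0592] [0.6284 0.0225 0.062 ]
jar 0.23 [328.0, 326.4] [0.3727 0.0551 0.0023] [0.3768 0.0579 0.062 ]
tape 0.62 [328.4, 323.7] [0.3778 0.0544 0.0032] [0.3816 0.0572 0.062 ]
seat 0.75 [297.2, 232.8] [0.5419 0.1132 0.0725] [0.5433 0.1134 0.062 ]
brass_end 0.93 [328.7, 289.0] [0.4425 0.0573 0.0766] [0.4426 0.0566 0.062 ]
thin_end 0.58 [264.1, 173.4] [0.6676 0.18   0.0019] [0.6521 0.1745 0.062 ]
```

View pics/top0.png

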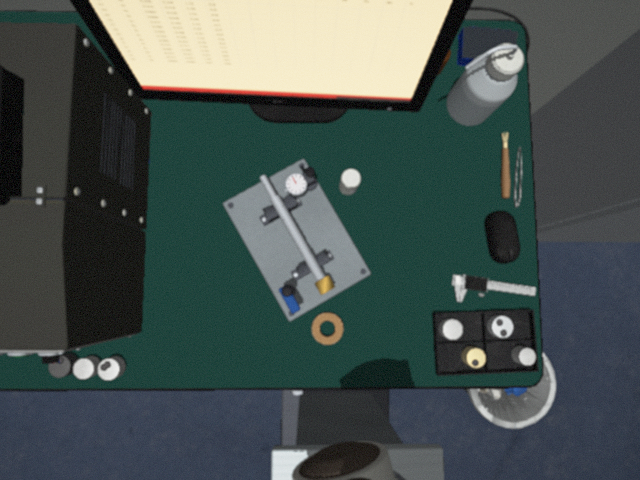

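View pics/scene0.png

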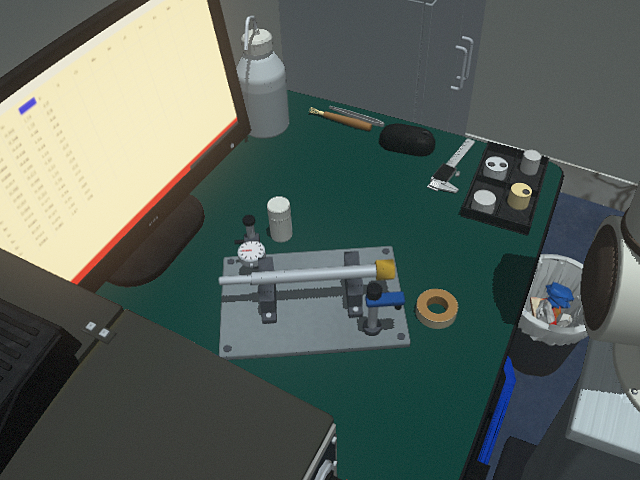

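The top view shows the plate's far end with the gauge near (297,183). The spindle's thin end is at (264,178) and its brass end at (326,285), with the clamp at (290,298), the jar at (350,180) and the tape at (328,328). The scene view agrees. Next I'll measure the plate and spindle precisely.

```bash
cat > meas.py <<'E'
from h import *
np.set_printoptions(precision=4,suppress=True)
def cloud(c):
    K=np.array(c['camera_matrix']);T=np.array(c['world_from_camera'])
    H,W=c['z_map'].shape
    uv=np.stack(np.meshgrid(np.arange(W),np.arange(H)),-1).reshape(-1,1,2).astype(float)
    p=cv2.undistortPoints(uv,K,np.array(c['D'])).reshape(H,W,2)
    z=c['z_map'][...,None]
    P=np.concatenate([p[...,:1]*z,-p[...,1:]*z,-z],-1)
    return P@T[:3,:3].T+T[:3,3]
def plate(c,name):
    W=cloud(c); x,y,z=W[...,0],W[...,1],W[...,2]
    ok=(c['z_map']>0)&(np.hypot(x-.545,y-.113)<.165)
    m=ok&(z>.008)&(z<.017)
    print(name,'plate z med',np.median(z[m]),m.sum())
    hsv=cv2.cvtColor(c['pixels'],cv2.COLOR_BGR2HSV)
    m2=(ok&(z>.007)&(z<.1)&(hsv[...,1]<90)).astype(np.uint8)
    m2=cv2.morphologyEx(m2,cv2.MORPH_OPEN,np.ones((3,3)))
    m3=(m2>0)&(z<.02)
    r=cv2.minAreaRect(W[m3][:,:2].astype(np.float32)*1000); print(' rect',r)
    return W,ok
def spindle(W,ok,c0,yaw):
    ey=np.array([-np.sin(yaw),np.cos(yaw)]);ex=np.array([np.cos(yaw),np.sin(yaw)])
    d=W[...,:2]-c0; a=d@ex; b=d@ey; z=W[...,2]
    s=ok&(abs(a)<.018)&(z>.045)&(z<.09)
    for lo in np.arange(-.14,.14,.02):
        k=s&(b>=lo)&(b<lo+.02)
        if k.sum(): print('  b %.2f n%d a %.4f [%.4f %.4f] ztop %.4f'%(lo,k.sum(),np.median(a[k]),a[k].min(),a[k].max(),np.percentile(z[k],90)))
    print('  b range',b[s].min(),b[s].max())
if __name__=='__main__':
    import sys
    for n in ['top','scene']:
        c=cam(n)
        W,ok=plate(c,n)
        spindle(W,ok,np.array([.543,.113]),-np.radians(60.6))
        for t in ['seat','brass_end','thin_end','spindle']:
            for k in models.spot_point(t,n)[:2]: print(t,k['conf'],k['location'],world(c,k['location'],z=.062))
E
python3 meas.py
```

```text
top plate z med 0.01314036138489344 9494
 rect ((552.78125, 94.765625), (260.5799560546875, 228.05523681640625), 30.053226470947266)
  b -0.12 n162 a -0.0028 [-0.0169 0.0131] ztop 0.0777
  b -0.10 n143 a -0.0026 [-0.0165 0.0124] ztop 0.0766
  b -0.08 n180 a -0.0011 [-0.0180 0.0179] ztop 0.0723
  b -0.06 n165 a -0.0015 [-0.0178 0.0179] ztop 0.0727
  b -0.04 n111 a -0.0035 [-0.0118 0.0060] ztop 0.0730
  b -0.02 n113 a -0.0035 [-0.0121 0.0060] ztop 0.0727
  b 0.00 n108 a -0.0040 [-0.0123 0.0056] ztop 0.0731
  b 0.02 n109 a -0.0038 [-0.0124 0.0053] ztop 0.0730
  b 0.04 n189 a -0.0012 [-0.0178 0.0178] ztop 0.0721
  b 0.06 n151 a -0.0026 [-0.0179 0.0179] ztop 0.0724
  b 0.08 n75 a -0.0046 [-0.0103 0.0016] ztop 0.0701
  b 0.10 n70 a -0.0048 [-0.0105 0.0015] ztop 0.0700
  b 0.12 n11 a -0.0050 [-0.0107 0.0008] ztop 0.0691
  b range -0.11703271819682923 0.12294240104202972
seat 0.7 [296.1, 234.2] [0.5407 0.1153 0.062 ]
brass_end 0.83 [328.1, 287.7] [0.4449 0.0577 0.062 ]
thin_end 0.72 [262.3, 171.5] [0.6557 0.1778 0.062 ]
spindle 0.85 [297.4, 235.8] [0.5378 0.113  0.062 ]
scene plate z med 0.0
[... 375 characters left out ...]
0137 0.0052] ztop 0.0716
  b -0.02 n192 a -0.0097 [-0.0151 0.0043] ztop 0.0717
  b 0.00 n190 a -0.0099 [-0.0147 0.0019] ztop 0.0713
  b 0.02 n177 a -0.0099 [-0.0145 0.0051] ztop 0.0716
  b 0.04 n276 a -0.0069 [-0.0168 0.0179] ztop 0.0718
  b 0.06 n256 a -0.0065 [-0.0148 0.0177] ztop 0.0721
  b 0.08 n128 a -0.0079 [-0.0125 0.0180] ztop 0.0694
  b 0.10 n127 a -0.0080 [-0.0132 0.0001] ztop 0.0694
  b 0.12 n17 a -0.0080 [-0.0117 -0.0009] ztop 0.0688
  b range -0.1175943967405831 0.12273124162680141
seat 0.7 [308.1, 275.5] [0.5415 0.1175 0.062 ]
brass_end 0.6 [390.1, 266.6] [0.4459 0.0553 0.062 ]
thin_end 0.7 [223.0, 281.0] [0.6429 0.1758 0.062 ]
spindle 0.67 [302.2, 274.1] [0.55   0.1187 0.062 ]
```

```bash
cat > m2.py <<'E'
from meas import *
c0=np.array([.544,.1173]);yaw=-np.radians(59.95)
ey=np.array([-np.sin(yaw),np.cos(yaw)]);ex=np.array([np.cos(yaw),np.sin(yaw)])
for n in ['top','scene']:
    c=cam(n);W=cloud(c);d=W[...,:2]-c0;a=d@ex;b=d@ey;z=W[...,2]
    for s in (1,-1):
        for e in (1,-1):
            k=(s*a>.021)&(s*a<.029)&(z>.055)&(z<.08)&(abs(b*e-.06)<.03)
            if k.sum()>5: print(n,'x',s,'y',e,k.sum(),'b',np.percentile(b[k],[2,50,98]),'z',np.median(z[k]))
    k=(abs(a)<.02)&(z>.045)&(z<.085)&(abs(b)<.14)
    print(n,'spindle b',b[k].min(),b[k].max())
    k=(abs(z-.012)<.006)&(abs(a)<.12)&(abs(b)<.16)
    # plate edge by colour: non-green
    hsv=cv2.cvtColor(c['pixels'],cv2.COLOR_BGR2HSV); k&=hsv[...,1]<60
    for ax,nm,o in ((b,'b',a),(a,'a',b)):
        kk=k&(abs(o)<.06); print(nm,np.percentile(ax[kk],[.1,.5,1,99,99.5,99.9]))
E
python3 m2.py
```

```text
top x 1 y 1 81 b [0.0459 0.0586 0.0814] z 0.07151328230083964
top x 1 y -1 52 b [-0.074  -0.064  -0.0541] z 0.0723056945931902
top x -1 y 1 57 b [0.0459 0.0547 0.0657] z 0.07227214254453707
top x -1 y -1 53 b [-0.0739 -0.0639 -0.0544] z 0.07253059895000269
top spindle b -0.11988502395885367 0.11979099084589362
b [-0.1338 -0.1331 -0.1321  0.1231  0.1242  0.1256]
a [-0.0899 -0.0892 -0.0883  0.088   0.0889  0.0898]
scene x 1 y 1 163 b [0.0463 0.0697 0.0855] z 0.06941837366215897
scene x 1 y -1 65 b [-0.0733 -0.0633 -0.0539] z 0.07137174168713978
scene x -1 y 1 80 b [0.0462 0.056  0.0656] z 0.07173240817451809
scene x -1 y -1 66 b [-0.0733 -0.0654 -0.0544] z 0.07131501756475317
scene spindle b -0.12022535380954359 0.11948526255944607
b [-0.1585 -0.153  -0.1331  0.1234  0.1246  0.1254]
a [-0.092  -0.0914 -0.0911  0.0863  0.0876  0.1192]
```

Request:
arm_command(rows=[-4, 0, 4, 0, -2, 0, 1, -8, 0, 8, 0, -4, 0, 1, -11, 1, 11, 0, -6, 0, 1, -14, 1, 14.5, 0, -8, 0, 1, -17, 2, 18, 0, -10, 0, 1, -20, 2, 21, 0, -11, 0, 1, -23, 3, 24, 0, -12, 0, 1, -26, 3, 27, 0, -13, 0, 1, -29, 3, 30, 0, -14, 0, 1, -32, 3, 33, 0, -15, 0, 1, -34, 3, 36, 0, -16, 0, 1, -36, 3, 38, 0, -16, 0, 1])

```text
time: 2.15
ee_pos: [0.4011, -0.1116, 0.2743]
tcp_rot: [-90.0, -0.1, -60.0]
wrist_force: [-0.2, -1.0, 0.8]
opening: 0.0852
```

```bash
cat > st.py <<'E'
from h import *
import sys
from scipy.spatial.transform import Rotation as Ro
np.set_printoptions(precision=4,suppress=True)
def go(tx,ty,tz,yaw):
    o=sensors.get_obs();R=Ro.from_euler('xyz',o['tcp_rot'],degrees=True)
    T=Ro.from_euler('xyz',[-90,0,yaw],degrees=True)
    print('t',o['time'],'q',o['q'],'pos',o['ee_pos'],'rot',o['tcp_rot'],'F',o['wrist_force'],'open',o['opening'])
    print('shift cm',R.inv().apply(np.array([tx,ty,tz])-o['ee_pos'])*100,'rotvec',(R.inv()*T).as_rotvec(degrees=True))
if __name__=='__main__': go(*map(float,sys.argv[1:5]))
E
python3 st.py .544 .1173 .25 -59.95
```

```text
t 2.15 q [-15.5493 -13.8125 -10.8248  92.9197  -0.0047 134.4169] pos [ 0.4011 -0.1116  0.2743] rot [-89.9558  -0.0519 -59.9663] F [-0.1517 -0.9546  0.7956] open 0.08517971641147588
shift cm [-12.6684   2.4413  23.8276] rotvec [-0.0442 -0.0162  0.0519]
```

Request:
arm_command(rows=[-1.5, 0, 3, 0, 0, 0, 1, -3.5, 0, 6.5, 0, 0, 0, 1, -5.5, 0, 10, 0, 0, 0, 1, -7, 0, 13.5, 0, 0, 0, 1, -9, 0.5, 17, 0, 0, 0, 1, -10.5, 1, 20, 0, 0, 0, 1, -11.8, 1.5, 22.3, 0, 0, 0, 1, -12.4, 2, 23.3, 0, 0, 0, 1, -12.7, 2.4, 23.8, 0, 0, 0, 1, -12.7, 2.4, 23.8, 0, 0, 0, 1, -12.7, 2.4, 23.8, 0, 0, 0, 1])

```text
time: 3.07
ee_pos: [0.5428, 0.1145, 0.25]
tcp_rot: [-90.0, 0.0, -60.0]
wrist_force: [0.2, -0.4, 0.1]
opening: 0.0854
```

```bash
python3 st.py .544 .1173 .116 -59.95
python3 - <<'E'
from meas import *
c=cam('wrist','w1.png');W=cloud(c)
c0=np.array([.544,.1173]);yaw=-np.radians(59.95)
ey=np.array([-np.sin(yaw),np.cos(yaw)]);ex=np.array([np.cos(yaw),np.sin(yaw)])
print(c['world_from_camera'])
d=W[...,:2]-c0;a=d@ex;b=d@ey;z=W[...,2];ok=c['z_map']>0
for lo in np.arange(-.04,.04,.02):
    k=ok&(b>lo)&(b<lo+.02)&(abs(a)<.02)&(z>.05)&(z<.09)
    if k.sum(): print(lo,k.sum(),a[k].min(),a[k].max(),np.percentile(z[k],98))
for s in(1,-1):
  for e in (1,-1):
    k=ok&(s*a>.021)&(s*a<.029)&(z>.055)&(z<.08)&(abs(b*e-.06)<.03)
    if k.sum()>5: print('x',s,'y',e,k.sum(),np.percentile(b[k],[2,50,98]))
k=ok&(abs(a)<.02)&(z>.045)&(z<.085)&(abs(b)<.14)
print(b[k].min(),b[k].max())
E
```

```text
t 3.0667 q [ 11.9191   4.8713   3.9924  89.1591  -0.0121 161.9669] pos [0.5428 0.1145 0.25  ] rot [-90.04     0.0003 -60.0479] F [ 0.2398 -0.421   0.0645] open 0.08543468428678683
shift cm [-0.1795 13.4018  0.2537] rotvec [ 0.04   -0.0979 -0.0003]
[[ 0.4991  0.8327  0.2399  0.6031]
 [-0.8665  0.4796  0.1383  0.15  ]
 [ 0.0002 -0.2769  0.9609  0.32  ]
 [ 0.      0.      0.      1.    ]]
-0.04 537 -0.010504334741003762 0.007093992185532854 0.07199831189206887
-0.02 570 -0.01035091497725424 0.0069995920904370465 0.07190165664140859
0.0 599 -0.01004968146692211 0.006912595131908127 0.07174436096644063
0.019999999999999997 646 -0.010480197230752013 0.006847659460555502 0.07176624616159162
x 1 y 1 541 [0.0469 0.0634 0.0846]
x 1 y -1 281 [-0.073  -0.0596 -0.0537]
x -1 y 1 341 [0.0463 0.0559 0.0655]
x -1 y -1 310 [-0.0727 -0.0601 -0.0534]
-0.11967609811628858 0.12013391527535643
```

View pics/w1.png

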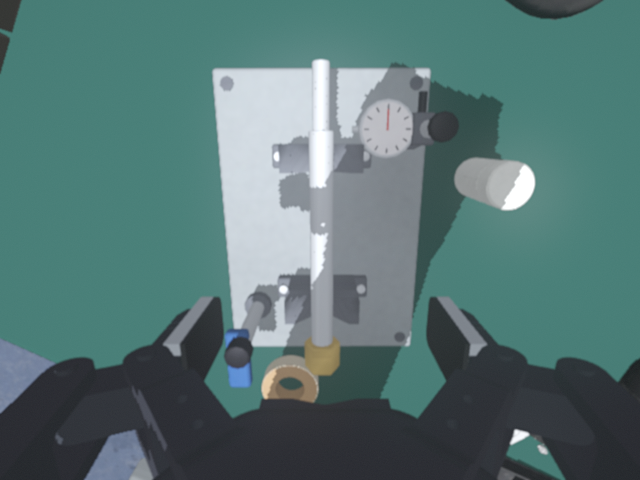

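The wrist view shows the spindle at column ~321, midway between the fingers. The shaft is clear, the blocks are at rows 155 and 290, and the brass end is at the bottom (322,357). I'll go down next.

Request:
arm_command(rows=[-0.25, 1.5, 0.25, 0, 0, 0, 1, -0.25, 4, 0.25, 0, 0, 0, 1, -0.25, 6.5, 0.25, 0, 0, 0, 1, -0.25, 9, 0.25, 0, 0, 0, 1, -0.25, 11, 0.25, 0, 0, 0, 1, -0.25, 12.5, 0.25, 0, 0, 0, 1, -0.25, 13.2, 0.25, 0, 0, 0, 1, -0.25, 13.4, 0.25, 0, 0, 0, 1, -0.25, 13.4, 0.25, 0, 0, 0, 0.5, -0.25, 13.4, 0.25, 0, 0, 0, 0, -0.25, 13.4, 0.25, 0, 0, 0, -0.4, -0.25, 13.4, 0.25, 0, 0, 0, -0.5], force=30)

```text
time: 4.12
ee_pos: [0.5446, 0.1187, 0.1172]
tcp_rot: [-89.9, -0.0, -60.0]
wrist_force: [0.2, 0.5, -0.2]
opening: 0.0388
```

```bash
python3 st.py .544 .1173 .116 -59.95
python3 - <<'E'
from h import *
cam('wrist','w2.png')
E
```

```text
t 4.1167 q [ 12.2956   6.4432  -9.0258  74.4352   0.0002 162.3326] pos [0.5446 0.1187 0.1172] rot [-89.9087  -0.0289 -60.037 ] F [ 0.1889  0.4604 -0.2242] open 0.038832577415480296
shift cm [ 0.0915  0.1165 -0.121 ] rotvec [-0.0913 -0.087   0.029 ]
```

View pics/w2.png

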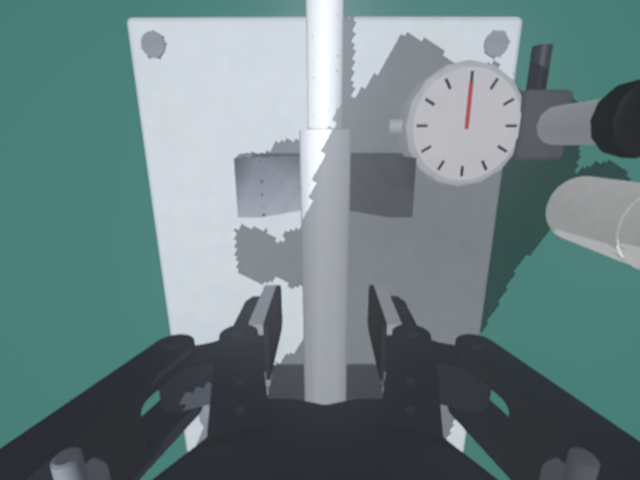

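The spindle sits midway between the pads at column ~325. Closing now.

Request:
arm_command(rows=[0, 0, 0, 0, 0, 0, -0.8, 0, 0, 0, 0, 0, 0, -1, 0, 0, 0, 0, 0, 0, -1, 0, 0, 0, 0, 0, 0, -1, 0, 0, 0, 0, 0, 0, -1, 0, 0, 0, 0, 0, 0, -1], force=80)

```text
time: 4.67
ee_pos: [0.5445, 0.1186, 0.1168]
tcp_rot: [-89.9, -0.0, -60.0]
wrist_force: [-1.0, -1.9, 5.4]
opening: 0.016
```

```bash
python3 st.py .544 .1173 .116 -59.95; python3 st.py .544 .1173 .116 -59.95|head -1
```

```text
t 4.6667 q [ 12.2971   6.4588  -9.051   74.4234  -0.0231 162.3326] pos [0.5445 0.1186 0.1168] rot [-89.9434  -0.0423 -60.0355] F [-1.0239 -1.8544  5.3859] open 0.01601359117013507
shift cm [ 0.0889  0.0789 -0.1052] rotvec [-0.0565 -0.0855  0.0423]
t 4.6667 q [ 12.2971   6.4588  -9.051   74.4234  -0.0231 162.3326] pos [0.5445 0.1186 0.1168] rot [-89.9434  -0.0423 -60.0355] F [-1.0239 -1.8544  5.3859] open 0.01601359117013507
```

Request:
arm_command(rows=[0, -0.3, 0, 0, 0, 0, -1, 0, -1, 0, 0, 0, 0, -1, 0, -2.5, 0, 0, 0, 0, -1, 0, -4.5, 0, 0, 0, 0, -1, 0, -6.5, 0, 0, 0, 0, -1, 0, -8.5, 0, 0, 0, 0, -1, 0, -10.5, 0, 0, 0, 0, -1, 0, -11.5, 0, 0, 0, 0, -1, 0, -12, 0, 0, 0, 0, -1, 0, -12, 0, 0, 0, 0, -1])

```text
time: 5.5
ee_pos: [0.5443, 0.1188, 0.2366]
tcp_rot: [-90.0, -0.0, -60.0]
wrist_force: [-0.2, 0.6, -4.6]
opening: 0.0154
```

```bash
python3 st.py .544 .1173 .24 -59.95
python3 - <<'E'
from h import *
cam('scene','s2.png');cam('wrist','w3.png')
E
```

```text
t 5.5 q [ 12.3064   5.0531   2.708   87.6093   0.0049 162.3341] pos [0.5443 0.1188 0.2366] rot [-89.955   -0.0092 -60.0277] F [-0.198   0.6196 -4.5567] open 0.01536664839517919
shift cm [ 0.1107 -0.3391 -0.1008] rotvec [-0.045  -0.0777  0.0092]
```

View pics/s2.png

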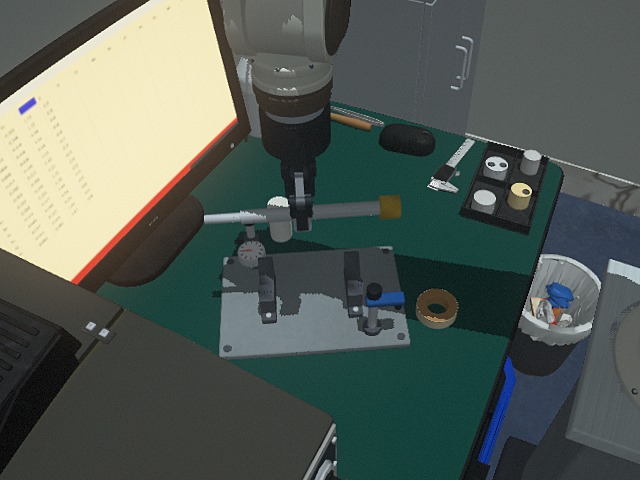

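View pics/w3.png

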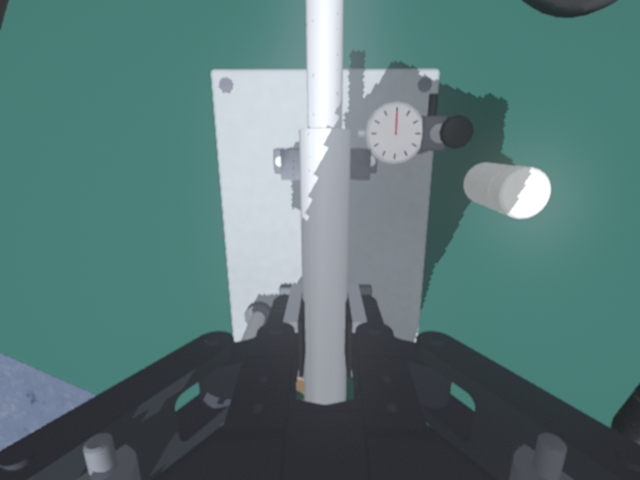

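Request:
arm_command(rows=[0, 0, 0, 0, -3, 0, -1, 0, 0, 0, 0, -9, 0, -1, 0, 0, 0, 0, -16, 0, -1, 0, 0, 0, 0, -23, 0, -1, 0, 0, 0, 0, -30, 0, -1, 0, 0, 0, 0, -37, 0, -1, 0, 0, 0, 0, -44, 0, -1, 0, 0, 0, 0, -51, 0, -1, 0, 0, 0, 0, -58, 0, -1, 0, 0, 0, 0, -65, 0, -1, 0, 0, 0, 0, -72, 0, -1, 0, 0, 0, 0, -79, 0, -1])

```text
time: 6.6
ee_pos: [0.5437, 0.1186, 0.2344]
tcp_rot: [-90.0, 0.1, 19.3]
wrist_force: [-0.7, 0.7, -3.1]
opening: 0.0159
```

Request:
arm_command(rows=[0, 0, 0, 0, -7, 0, -1, 0, 0, 0, 0, -14, 0, -1, 0, 0, 0, 0, -21, 0, -1, 0, 0, 0, 0, -28, 0, -1, 0, 0, 0, 0, -35, 0, -1, 0, 0, 0, 0, -42, 0, -1, 0, 0, 0, 0, -49, 0, -1, 0, 0, 0, 0, -56, 0, -1, 0, 0, 0, 0, -63, 0, -1, 0, 0, 0, 0, -70, 0, -1, 0, 0, 0, 0, -77, 0, -1, 0, 0, 0, 0, -84, 0, -1])

```text
time: 7.6
ee_pos: [0.5437, 0.1186, 0.2343]
tcp_rot: [-89.9, -0.0, 103.3]
wrist_force: [0.6, -0.2, -3.7]
opening: 0.0154
```

Request:
arm_command(rows=[0, 0, 0, 0, -6, 0, -1, 0, 0, 0, 0, -12, 0, -1, 0, 0, 0, 0, -15, 0, -1, 0, 0, 0, 0, -17, 0, -1, 0, 0, 0, 0, -17, 0, -1, 0, 0, 0, 0, -17, 0, -1, 0, 0, 0, 0, -17, 0, -1])

```text
time: 8.18
ee_pos: [0.5439, 0.1186, 0.2353]
tcp_rot: [-89.9, -0.0, 119.9]
wrist_force: [-0.5, -0.3, -3.6]
opening: 0.0154
```

```bash
python3 st.py .544 .1173 .24 120.0
python3 - <<'E'
from meas import *
cam('wrist','w4.png')
c0=np.array([.544,.1173]);yaw=-np.radians(59.95)
ey=np.array([-np.sin(yaw),np.cos(yaw)]);ex=np.array([np.cos(yaw),np.sin(yaw)])
for n in ['scene','top','wrist']:
    c=cam(n,n+'_r.png');W=cloud(c)
    d=W[...,:2]-c0;a=d@ex;b=d@ey;z=W[...,2];ok=c['z_map']>0
    k=ok&(abs(a)<.025)&(z>.15)&(z<.215)&(abs(b)<.15)
    print(n,b[k].min(),b[k].max())
    for lo in np.arange(-.14,.14,.02):
        q=k&(b>=lo)&(b<lo+.02)
        if q.sum()>4: print('  %.2f a %.4f %.4f z %.4f'%(lo,a[q].min(),a[q].max(),np.percentile(z[q],95)))
E
```

```text
t 8.1833 q [ 12.3034   5.0852   2.5961  87.5757   0.0018 -17.5932] pos [0.5439 0.1186 0.2353] rot [-89.9388  -0.0213 119.8966] F [-0.4625 -0.2899 -3.6339] open 0.015439615719404585
shift cm [-0.1194 -0.4718  0.0605] rotvec [-0.0612 -0.1033  0.0213]
scene -0.11922429266455548 0.12129177855872891
  -0.12 a -0.0086 0.0022 z 0.1871
  -0.10 a -0.0092 0.0027 z 0.1875
  -0.08 a -0.0120 0.0031 z 0.1902
  -0.06 a -0.0121 0.0044 z 0.1901
  -0.04 a -0.0119 0.0032 z 0.1901
  -0.02 a -0.0244 0.0028 z 0.1911
  0.00 a -0.0247 0.0022 z 0.1914
  0.02 a -0.0126 0.0038 z 0.1905
  0.04 a -0.0119 0.0039 z 0.1904
  0.06 a -0.0125 0.0037 z 0.1908
  0.08 a -0.0162 0.0089 z 0.1943
  0.10 a -0.0181 0.0084 z 0.1954
  0.12 a -0.0166 0.0008 z 0.1952Traceback (most recent call last):
  File "<stdin>", line 9, in <module>
    return umr_minimum(a, axis, None, out, keepdims, initial, where)
ValueError: zero-size array to reduction operation minimum which has no identity
```

View pics/scene_r.png

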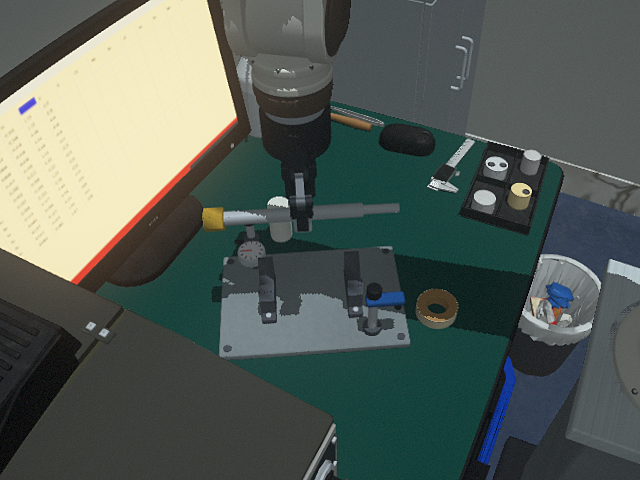

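View pics/w4.png

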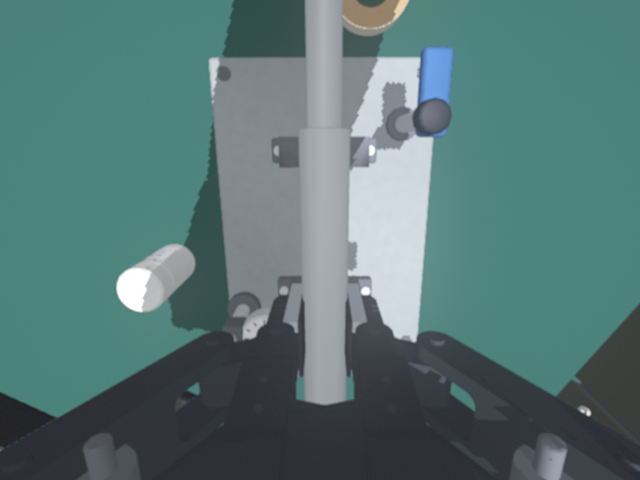

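The spindle is level and turned, with the brass at (213,218) on the gauge side and clear of everything. Next I'll shift it along its axis to the seat and lower it.

```bash
python3 st.py .5392 .1156 .1168 119.96
```

```text
t 8.3333 q [ 12.302    5.069    2.6359  87.5868  -0.0003 -17.6302] pos [0.5441 0.1186 0.2358] rot [-89.9809  -0.0057 119.9322] F [ 1.0439  1.0096 -3.3195] open 0.01532082459788113
shift cm [-0.022  11.9002  0.5703] rotvec [-0.0191 -0.0278  0.0057]
```

Request:
arm_command(rows=[0, 0, 0.2, 0, 0, 0, -1, 0, 0.5, 0.57, 0, 0, 0, -1, 0, 1.5, 0.57, 0, 0, 0, -1, 0, 3, 0.57, 0, 0, 0, -1, 0, 5, 0.57, 0, 0, 0, -1, 0, 7, 0.57, 0, 0, 0, -1, 0, 8.5, 0.57, 0, 0, 0, -1, 0, 9.7, 0.57, 0, 0, 0, -1, 0, 10.5, 0.57, 0, 0, 0, -1, 0, 11, 0.57, 0, 0, 0, -1, 0, 11.3, 0.57, 0, 0, 0, -1, 0, 11.3, 0.57, 0, 0, 0, -1])

```text
time: 9.33
ee_pos: [0.5392, 0.1158, 0.1229]
tcp_rot: [-90.0, 0.0, 120.0]
wrist_force: [-0.3, -0.9, -3.4]
opening: 0.0152
```

```bash
python3 st.py .5392 .1156 .1168 119.96;  python3 - <<'E'
from meas import *
c0=np.array([.544,.1173]);yaw=-np.radians(59.95)
ey=np.array([-np.sin(yaw),np.cos(yaw)]);ex=np.array([np.cos(yaw),np.sin(yaw)])
cam('wrist','w5.png')
c=cam('scene','s5.png');W=cloud(c)
d=W[...,:2]-c0;a=d@ex;b=d@ey;z=W[...,2]
k=(abs(a)<.02)&(z>.053)&(z<.09)&(abs(b)<.14)
print(b[k].min(),b[k].max())
E
```

```text
t 9.3333 q [ 12.122    5.583   -9.3158  75.1033  -0.0007 -17.8455] pos [0.5392 0.1158 0.1229] rot [-89.9978   0.0001 119.9675] F [-0.2501 -0.858  -3.4295] open 0.015244801676011834
shift cm [-0.018   0.6103  0.0105] rotvec [-0.0022  0.0075 -0.0001]
-0.12421265648761126 0.11531111941629811
```

View pics/w5.png

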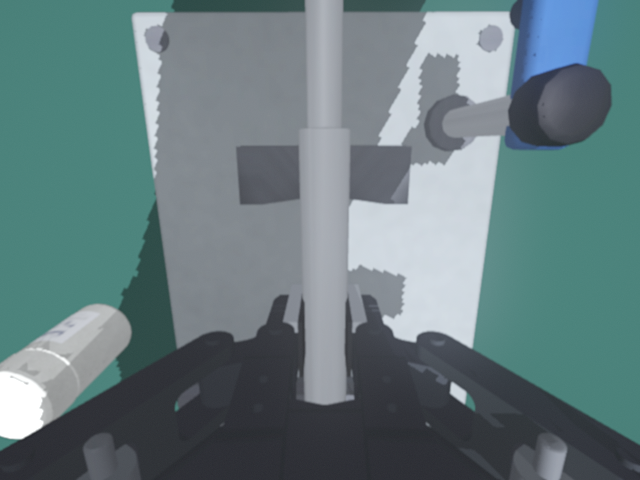

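View pics/s5.png

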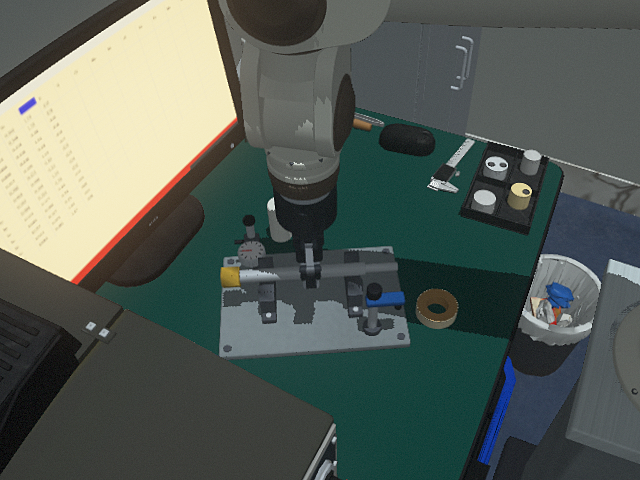

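The spindle is centred over the vee (block spans columns 238–410, spindle at 325), and its mid-length is about at the seat. Lowering slowly.

Request:
arm_command(rows=[0, 0.15, 0, 0, 0, 0, -1, 0, 0.3, 0, 0, 0, 0, -1, 0, 0.4, 0, 0, 0, 0, -1, 0, 0.5, 0, 0, 0, 0, -1, 0, 0.5, 0, 0, 0, 0, -1, 0, 0.5, 0, 0, 0, 0, -1])

```text
time: 9.93
ee_pos: [0.5391, 0.1158, 0.118]
tcp_rot: [-90.0, -0.0, 120.0]
wrist_force: [-0.5, -0.2, -4.1]
opening: 0.0153
```

```bash
python3 st.py .5392 .1156 .1168 119.96
```

```text
t 9.9333 q [ 12.1225   5.7124  -9.7279  74.5687   0.0009 -17.8462] pos [0.5391 0.1158 0.118 ] rot [-89.9917  -0.0037 119.9686] F [-0.4782 -0.195  -4.0668] open 0.015274395372170962
shift cm [-0.0206  0.1188  0.0058] rotvec [-0.0083  0.0086  0.0037]
```

Request:
arm_command(rows=[0, 0.04, 0, 0, 0, 0, -1, 0, 0.07, 0, 0, 0, 0, -1, 0, 0.1, 0, 0, 0, 0, -1, 0, 0.1, 0, 0, 0, 0, -1, 0, 0.1, 0, 0, 0, 0, -1])

```text
time: 10.35
ee_pos: [0.5393, 0.1158, 0.1171]
tcp_rot: [-90.0, 0.0, 120.0]
wrist_force: [0.4, -0.7, -3.5]
opening: 0.0156
```

Request:
arm_command(rows=[0, 0.04, 0, 0, 0, 0, -1, 0, 0.07, 0, 0, 0, 0, -1, 0, 0.1, 0, 0, 0, 0, -1, 0, 0.1, 0, 0, 0, 0, -1, 0, 0.1, 0, 0, 0, 0, -1])

```text
time: 10.77
ee_pos: [0.5394, 0.1157, 0.1168]
tcp_rot: [-90.0, 0.0, 120.0]
wrist_force: [-2.3, -2.8, 5.9]
opening: 0.0155
```

Contact is at the original grip height. Releasing gently.

Request:
arm_command(rows=[0, 0, 0, 0, 0, 0, -0.5, 0, 0, 0, 0, 0, 0, -0.4, 0, 0, 0, 0, 0, 0, -0.2, 0, 0, 0, 0, 0, 0, 0.1, 0, 0, 0, 0, 0, 0, 0.4, 0, 0, 0, 0, 0, 0, 0.4, 0, 0, 0, 0, 0, 0, 0.4, 0, 0, 0, 0, 0, 0, 0.4], force=20)

```text
time: 11.43
ee_pos: [0.5392, 0.1158, 0.116]
tcp_rot: [-90.0, -0.0, 120.0]
wrist_force: [-0.1, -0.3, -0.4]
opening: 0.0597
```

```bash
python3 st.py .5392 .1156 .25 119.96;  python3 - <<'E'
from h import *
cam('wrist','w6.png')
E
```

```text
t 11.4333 q [ 12.1251   5.7645  -9.8921  74.3447   0.0025 -17.8438] pos [0.5392 0.1158 0.116 ] rot [-89.9995  -0.0028 119.9689] F [-0.0717 -0.284  -0.3879] open 0.059653240441233255
shift cm [ -0.0219 -13.3973   0.0102] rotvec [-0.0005  0.0089  0.0028]
```

View pics/w6.png

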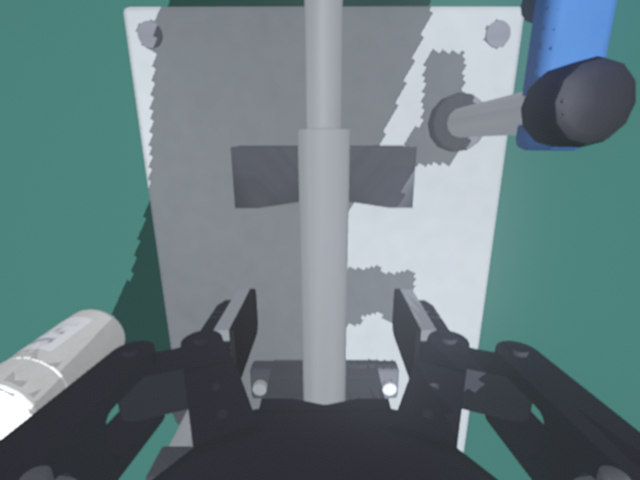

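The spindle lies in both vees and the pads are clear on each side (x≈250 and 400). I'll retreat straight up.

Request:
arm_command(rows=[0, -0.5, 0, 0, 0, 0, 0.4, 0, -1.5, 0, 0, 0, 0, 0.4, 0, -3, 0, 0, 0, 0, 0.4, 0, -5, 0, 0, 0, 0, 0.4, 0, -7.5, 0, 0, 0, 0, 0.4, 0, -10, 0, 0, 0, 0, 0.4, 0, -12.5, 0, 0, 0, 0, 0.4, 0, -14.5, 0, 0, 0, 0, 0.4, 0, -15.5, 0, 0, 0, 0, 0.4, 0, -16, 0, 0, 0, 0, 0.4, 0, -16, 0, 0, 0, 0, 0.4])

```text
time: 12.4
ee_pos: [0.5394, 0.1159, 0.277]
tcp_rot: [-90.1, 0.0, 120.0]
wrist_force: [0.7, 0.1, -0.4]
opening: 0.0598
```

Run:
```python
from meas import *
c0=np.array([.544,.1173]);yaw=-np.radians(59.95)
ey=np.array([-np.sin(yaw),np.cos(yaw)]);ex=np.array([np.cos(yaw),np.sin(yaw)])
for n in ('scene','wrist'):
    c=cam(n,n+'_f.png');W=cloud(c)
    d=W[...,:2]-c0;a=d@ex;b=d@ey;z=W[...,2]
    k=(abs(a)<.018)&(z>.05)&(z<.09)&(abs(b)<.14)
    print(n,'spindle',b[k].min(),b[k].max())
    for lo in np.arange(-.14,.14,.02):
        q=k&(b>=lo)&(b<lo+.02)
        if q.sum()>4: print('  %.2f a %.4f %.4f z %.4f'%(lo,a[q].min(),a[q].max(),np.percentile(z[q],95)))
    for e in (1,-1):
        q=(a<-.021)&(a>-.029)&(z>.055)&(z<.08)&(abs(b*e-.06)<.03)
        if q.sum()>5: print(' block',e,np.percentile(b[q],[2,98]))
    for t in ['jar','tape','seat','brass_end']:
        for r in models.spot_point(t,n)[:1]: print(t,r['conf'],r['location'])
```

```text
scene spindle -0.12428439967418163 0.11495100514637906
  -0.14 a -0.0059 0.0034 z 0.0694
  -0.12 a -0.0073 0.0036 z 0.0697
  -0.10 a -0.0083 0.0036 z 0.0693
  -0.08 a -0.0178 0.0180 z 0.0716
  -0.06 a -0.0179 0.0171 z 0.0718
  -0.04 a -0.0116 0.0071 z 0.0720
  -0.02 a -0.0121 0.0078 z 0.0721
  0.00 a -0.0114 0.0065 z 0.0720
  0.02 a -0.0107 0.0064 z 0.0723
  0.04 a -0.0165 0.0178 z 0.0728
  0.06 a -0.0163 0.0178 z 0.0728
  0.08 a -0.0160 0.0109 z 0.0771
  0.10 a -0.0162 0.0078 z 0.0773
 block 1 [0.0462 0.0656]
 block -1 [-0.0733 -0.0543]
jar 0.59 [280.4, 236.9]
tape 0.65 [434.7, 311.8]
seat 0.67 [311.7, 274.4]
brass_end 0.95 [221.6, 279.2]
wrist spindle -0.12381739540551163 0.11533188038876291
  -0.14 a -0.0070 0.0043 z 0.0683
  -0.12 a -0.0070 0.0045 z 0.0686
  -0.10 a -0.0071 0.0047 z 0.0687
  -0.08 a -0.0180 0.0180 z 0.0713
  -0.06 a -0.0175 0.0174 z 0.0713
  -0.04 a -0.0098 0.0076 z 0.0715
  -0.02 a -0.0099 0.0070 z 0.0712
  0.00 a -0.0100 0.0072 z 0.0715
  0.02 a -0.0102 0.0075 z 0.0713
  0.04 a -0.0180 0.0180 z 0.0711
  0.06 a -0.0174 0.0173 z 0.0710
  0.08 a -0.0161 0.0137 z 0.0751
  0.10 a -0.0163 0.0138 z 0.0754
 block 1 [0.0463 0.0654]
 block -1 [-0.073 -0.054]
tape 0.69 [360.3, 18.3]
seat 0.56 [323.9, 231.2]
brass_end 0.94 [323.9, 357.1]
```

View pics/scene_f.png

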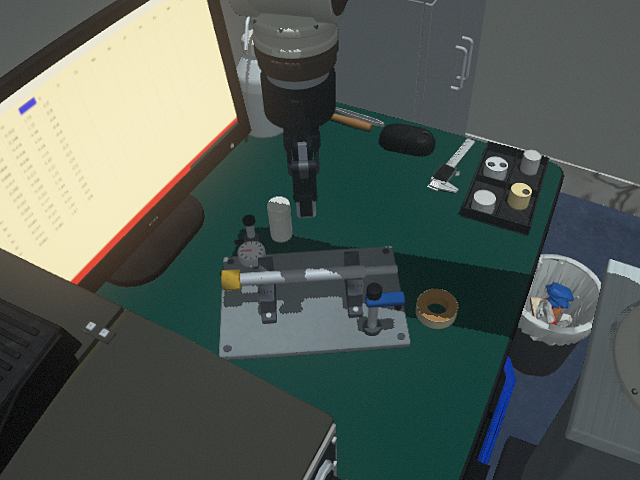

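View pics/wrist_f.png

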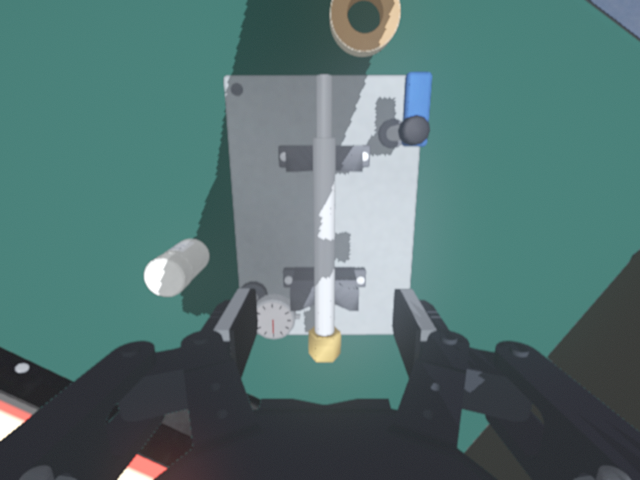

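Both views show the spindle seated in both vees with the brass at the gauge end: (231,279) in the scene view, (324,345) in the wrist view. The jar, at about (280,220) in the scene view, and the tape, at about (437,308), are where they were.

```bash
python3 -c "
from h import *
print(bot.job_done())"
```

```text
the job is handed in; nothing more can be done
None
```

The spindle is turned end for end and back in both V-blocks, with its brass hexagon at the dial gauge end. I handed the job in at about 12.5 s of robot time.

- **Moves:** I gripped the shaft at mid-length and lifted it to about 0.18 m, above the gauge and clamp. I turned it 180° there, then moved it along its axis, since it had started about 4 mm off centre. I set it down until light contact (about 6 N) at the original height, released it and backed straight up.
- **Position:** The scene and wrist depth images put its mid-length within about 1 mm of midway between the blocks. The shaft top is level at about 71–72 mm over both blocks. The scene view alone read about 1 mm higher at the gauge end, which is within the calibration.
- **Surroundings:** The jar and tape look unmoved in the scene picture. The jar was not detected in the final wrist picture, although it is visible there. No force reading during the turn or retreat suggested a contact.
- **Failed check:** The check from the top camera after the turn failed because it returned no usable points there. I relied on the scene and wrist cameras from then on.

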